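Gauge spacer sleeves on an inclined pin and sort them

TASK

Test the two white sleeves from the black tray on the slanted gauge pin, one at a time: slide the sleeve along the pin as far as it will go, then take it off and stand it upright in the blue bin if it went fully home against the brass collar, or in the red bin if it stopped part-way, before you turn to the other sleeve. Leave the two sleeves in the yellow tray, the amber jar, the bottle and the screwdriver block where they are.

Things in the scene. Friction and masses are not known exactly. Their poses are not given: they have to be found in the camera images.
- sleeve_1: sleeve 1: a white plastic tube standing on end, outside diameter 40 mm, 90 mm tall, open bore 27 mm right through if it is good; a faulty one has a step half-way up the bore that a 24 mm pin cannot pass. All four look alike from outside, and any of them may be good or faulty; origin: centre of the underside, z along the tube's axis, about 90 g
- sleeve_2: sleeve 2: a white plastic tube standing on end, outside diameter 40 mm, 90 mm tall, open bore 27 mm right through if it is good; a faulty one has a step half-way up the bore that a 24 mm pin cannot pass. All four look alike from outside, and any of them may be good or faulty; origin: centre of the underside, z along the tube's axis, about 90 g
- sleeve_3: sleeve 3: a white plastic tube standing on end, outside diameter 40 mm, 90 mm tall, open bore 27 mm right through if it is good; a faulty one has a step half-way up the bore that a 24 mm pin cannot pass. All four look alike from outside, and any of them may be good or faulty; origin: centre of the underside, z along the tube's axis, about 90 g
- sleeve_4: sleeve 4: a white plastic tube standing on end, outside diameter 40 mm, 90 mm tall, open bore 27 mm right through if it is good; a faulty one has a step half-way up the bore that a 24 mm pin cannot pass. All four look alike from outside, and any of them may be good or faulty; origin: centre of the underside, z along the tube's axis, about 90 g
- pin: bright steel gauge pin, fixed, diameter 24 mm, 70 mm long, tip bevelled over 3.5 mm to 17 mm; leans 30 degrees from vertical towards the -x side of its stand (roughly to the right as the robot sees it, -y). It rises from the flat end of a brass collar 48 mm in diameter. Origin: centre of the collar's face, where the pin begins, 62 mm above the table; z along the pin to its tip; y level
- pin_stop (a point): point on the pin's axis 30 mm from the collar: a good sleeve slides on until its end meets the collar; a faulty one, pushed without force, stops with its end about here, 30 mm short
- gauge: the fixed dark steel stand of the gauge pin, foot 120 (x) by 100 (y) by 12 mm; nothing of it but pin and collar is higher than 41 mm; origin: centre of the underside; the pin's collar face is centred 5 mm along its x, 62 mm up
- black_tray: fixed shallow tray, 150 (x) by 190 (y) mm outside, rim 14 mm high, walls and floor 4 mm; origin: centre of the underside, z up; the two trays may have either place; black: the two sleeves standing in it are to be tested; the jar stands between them
- yellow_tray: fixed shallow tray, 150 (x) by 190 (y) mm outside, rim 14 mm high, walls and floor 4 mm; origin: centre of the underside, z up; the two trays may have either place; yellow: the two sleeves standing in it are on hold and are left alone
- blue_bin: blue fixed shallow open bin, 150 (x) by 120 (y) by 50 mm high outside, walls and floor 5 mm; room for two sleeves side by side along its x; origin: centre of the underside, z up; the two bins may have either place
- red_bin: red fixed shallow open bin, 150 (x) by 120 (y) by 50 mm high outside, walls and floor 5 mm; room for two sleeves side by side along its x; origin: centre of the underside, z up; the two bins may have either place
- jar: amber glass jar with white lid and label, diameter 34 mm, 60 mm tall, loose, stands in the black tray; origin: centre of the underside; leave alone
- bottle: bottle with blue cap, diameter 56 mm, 150 mm tall, loose, beyond the gauge; origin: centre of the underside; leave alone
- driver_block: loose wooden block 60 (x) by 80 (y) by 45 mm holding three upright screwdrivers whose handles reach 107 mm above the table; origin: centre of the underside; leave alone
Mind the look-alikes: they are no part of the job. Leave any green look-alike of the sleeve_2 alone.

How it is judged:
On the way, in this order (a step that is already met when the one before it is completed fails the run):
1. a sleeve is on the pin as far as it goes (((distance between sleeve_1 and pin below 0.007 m and angle between the z axis of sleeve_1 and the z axis of pin, either way round below 0.09 rad) or (distance between sleeve_2 and pin below 0.007 m and angle between the z axis of sleeve_2 and the z axis of pin, either way round below 0.09 rad) or (distance between sleeve_3 and pin_stop below 0.008 m and angle between the z axis of sleeve_3 and the z axis of pin, either way round below 0.09 rad) or (distance between sleeve_4 and pin_stop below 0.008 m and angle between the z axis of sleeve_4 and the z axis of pin, either way round below 0.09 rad))), for 0.1 s.
2. a sleeve stands in the bin for its result, while the three others are still where they started (within 40 mm) ((((x of sleeve_1 in the frame of blue_bin between -0.06 and 0.06 m and y of sleeve_1 in the frame of blue_bin between -0.045 and 0.045 m and z of sleeve_1 in the frame of blue_bin between 0.001 and 0.012 m and angle between sleeve_1's own z axis and vertical below 0.1 rad) and distance of each of sleeve_2, sleeve_3, sleeve_4 from where it was at the start of the episode below 0.04 m) or ((x of sleeve_2 in the frame of blue_bin between -0.06 and 0.06 m and y of sleeve_2 in the frame of blue_bin between -0.045 and 0.045 m and z of sleeve_2 in the frame of blue_bin between 0.001 and 0.012 m and angle between sleeve_2's own z axis and vertical below 0.1 rad) and distance of each of sleeve_1, sleeve_3, sleeve_4 from where it was at the start of the episode below 0.04 m) or ((x of sleeve_3 in the frame of red_bin between -0.06 and 0.06 m and y of sleeve_3 in the frame of red_bin between -0.045 and 0.045 m and z of sleeve_3 in the frame of red_bin between 0.001 and 0.012 m and angle between sleeve_3's own z axis and vertical below 0.1 rad) and distance of each of sleeve_1, sleeve_2, sleeve_4 from where it was at the start of the episode below 0.04 m) or ((x of sleeve_4 in the frame of red_bin between -0.06 and 0.06 m and y of sleeve_4 in the frame of red_bin between -0.045 and 0.045 m and z of sleeve_4 in the frame of red_bin between 0.001 and 0.012 m and angle between sleeve_4's own z axis and vertical below 0.1 rad) and distance of each of sleeve_1, sleeve_2, sleeve_3 from where it was at the start of the episode below 0.04 m))), for 0.2 s.
3. with one sleeve sorted, another is on the pin as far as it goes (((x of sleeve_1 in the frame of blue_bin between -0.06 and 0.06 m and y of sleeve_1 in the frame of blue_bin between -0.045 and 0.045 m and z of sleeve_1 in the frame of blue_bin between 0.001 and 0.012 m and angle between sleeve_1's own z axis and vertical below 0.1 rad) or (x of sleeve_2 in the frame of blue_bin between -0.06 and 0.06 m and y of sleeve_2 in the frame of blue_bin between -0.045 and 0.045 m and z of sleeve_2 in the frame of blue_bin between 0.001 and 0.012 m and angle between sleeve_2's own z axis and vertical below 0.1 rad) or (x of sleeve_3 in the frame of red_bin between -0.06 and 0.06 m and y of sleeve_3 in the frame of red_bin between -0.045 and 0.045 m and z of sleeve_3 in the frame of red_bin between 0.001 and 0.012 m and angle between sleeve_3's own z axis and vertical below 0.1 rad) or (x of sleeve_4 in the frame of red_bin between -0.06 and 0.06 m and y of sleeve_4 in the frame of red_bin between -0.045 and 0.045 m and z of sleeve_4 in the frame of red_bin between 0.001 and 0.012 m and angle between sleeve_4's own z axis and vertical below 0.1 rad)) and ((distance between sleeve_1 and pin below 0.007 m and angle between the z axis of sleeve_1 and the z axis of pin, either way round below 0.09 rad) or (distance between sleeve_2 and pin below 0.007 m and angle between the z axis of sleeve_2 and the z axis of pin, either way round below 0.09 rad) or (distance between sleeve_3 and pin_stop below 0.008 m and angle between the z axis of sleeve_3 and the z axis of pin, either way round below 0.09 rad) or (distance between sleeve_4 and pin_stop below 0.008 m and angle between the z axis of sleeve_4 and the z axis of pin, either way round below 0.09 rad))), for 0.1 s.
At the end, for the whole second after the job is handed in: Both sleeves from the black tray stand upright (within 6 degrees), at rest, in the right bin: blue if it goes home on the pin (within 7 mm of the collar), red if it stops part-way (22 to 38 mm short); the two others still stand in the yellow tray, within 20 mm of their start (((x of sleeve_1 in the frame of blue_bin between -0.06 and 0.06 m and y of sleeve_1 in the frame of blue_bin between -0.045 and 0.045 m and z of sleeve_1 in the frame of blue_bin between 0.001 and 0.012 m and angle between sleeve_1's own z axis and vertical below 0.1 rad) or (distance of sleeve_1 from where it was at the start of the episode below 0.02 m and angle between sleeve_1's own z axis and vertical below 0.1 rad and horizontal distance between sleeve_1 and yellow_tray below 0.09 m)) and ((x of sleeve_2 in the frame of blue_bin between -0.06 and 0.06 m and y of sleeve_2 in the frame of blue_bin between -0.045 and 0.045 m and z of sleeve_2 in the frame of blue_bin between 0.001 and 0.012 m and angle between sleeve_2's own z axis and vertical below 0.1 rad) or (distance of sleeve_2 from where it was at the start of the episode below 0.02 m and angle between sleeve_2's own z axis and vertical below 0.1 rad and horizontal distance between sleeve_2 and yellow_tray below 0.09 m)) and ((x of sleeve_3 in the frame of red_bin between -0.06 and 0.06 m and y of sleeve_3 in the frame of red_bin between -0.045 and 0.045 m and z of sleeve_3 in the frame of red_bin between 0.001 and 0.012 m and angle between sleeve_3's own z axis and vertical below 0.1 rad) or (distance of sleeve_3 from where it was at the start of the episode below 0.02 m and angle between sleeve_3's own z axis and vertical below 0.1 rad and horizontal distance between sleeve_3 and yellow_tray below 0.09 m)) and ((x of sleeve_4 in the frame of red_bin between -0.06 and 0.06 m and y of sleeve_4 in the frame of red_bin between -0.045 and 0.045 m and z of sleeve_4 in the frame of red_bin between 0.001 and 0.012 m and angle between sleeve_4's own z axis and vertical below 0.1 rad) or (distance of sleeve_4 from where it was at the start of the episode below 0.02 m and angle between sleeve_4's own z axis and vertical below 0.1 rad and horizontal distance between sleeve_4 and yellow_tray below 0.09 m)) and (distance of each of sleeve_1, sleeve_2 from where it was at the start of the episode below 0.02 m or distance of each of sleeve_1, sleeve_3 from where it was at the start of the episode below 0.02 m or distance of each of sleeve_1, sleeve_4 from where it was at the start of the episode below 0.02 m or distance of each of sleeve_2, sleeve_3 from where it was at the start of the episode below 0.02 m or distance of each of sleeve_2, sleeve_4 from where it was at the start of the episode below 0.02 m or distance of each of sleeve_3, sleeve_4 from where it was at the start of the episode below 0.02 m)); the robot touches nothing.
It fails at once if the jar is pushed more than 30 mm or tipped over (distance of jar from where it was at the start of the episode above 0.03 m or angle between jar's own z axis and vertical above 0.35 rad).
It fails at once if the bottle is pushed more than 30 mm or tipped over (distance of bottle from where it was at the start of the episode above 0.03 m or angle between bottle's own z axis and vertical above 0.35 rad).
It fails at once if the screwdriver block is pushed more than 30 mm or tipped over (distance of driver_block from where it was at the start of the episode above 0.03 m or angle between driver_block's own z axis and vertical above 0.35 rad).
It also fails if it takes over 72 s, if anything falls off the work surface, if the arm or the gripper's body presses on something with over 40 N, if the wrist force passes 120 N, or if a joint passes its speed limit or range.

ROBOT

A 6-joint arm with a two-finger parallel gripper is mounted at the origin on the work surface. World frame = base frame: x ahead of the robot, y to its left, z up, the work surface at z = 0. Lengths are in m, angles in rad, forces in N, time in s.
With the tool pointing down it reaches from about 0.375 to 0.925 m from the base axis. Payload 5.7 kg.
Tool frame: the origin (TCP) lies midway between the tips of the shut fingers; the grasp point (between the pads) lies 19 mm behind it; z points along the fingers, y is the line along which they close (so a half turn about z gives the same grasp; the last joint's range is limited). The gripper opens to 88 mm and grips with 3 to 60 N. Pads are 20 mm wide; open, the fingers measure 115 mm over their backs; the gripper's body (75 mm by 178 mm) begins 61 mm behind the grasp point.
Start: joints at [1.075, 0.359, 1.51, -0, 1.272, -0.115], TCP at [0.223, 0.557, 0.223] pointing down, gripper open.
Joint ranges: [-2.97, 2.97], [-1.01, 2.36], [0.21, 2.38], [-0.96, 4.11], [0.2, 2.71], [-2.98, 2.98]. Speed limits (rad/s): [2.39, 2.39, 3.14, 3.14, 3.14, 3.14].

INTERFACE

Orientations are given as a unit quaternion [x, y, z, w].
In Python, from bench import move_ptp, servo_line, goto_joints, move_gripper, sleep, inverse_kinematics, capture, PlanningError, close_job, spot_in, silhouettes, current_clock, current_joint_pos, current_qvel, current_joint_torque, current_position, current_orientation, current_force, current_torque, current_finger_gap, current_grip_force gives the robot as it stands. Calls block until the motion is done:
- move_ptp(position, orientation): joint-space move of the TCP to a pose.
- servo_line(position, orientation=None, rate=0.15, contact_N=None): straight line of the TCP; orientation=None keeps the orientation; rate is the mean speed in m/s. With contact_N (N) it stops when the force on the tool has changed by that much, and returns True; else False.
- goto_joints(angles): joint-space move.
- move_gripper(opening): finger opening in m; the grip force is fixed at half the most; returns when the fingers have stopped.
- sleep(seconds).
- inverse_kinematics(position, orientation): joint angles nearest the present ones, or None.
- capture(name): name is "scene" or "top" or "wrist"; returns a dict with "image" (400x640x3 uint8, blue, green, red), "range_z" (400x640 float32, m along the optical axis (not along the pixel's ray), 0 where there is no reading), "intrinsics" (3x3 intrinsics, pixels), "R" (3x3) and "t" (3): a world point X has camera coordinates R X + t. Camera axes: x right, y down, z forward; pixel columns grow to the right and rows downward; lengths in m; the calibration is good to about 2 mm. A picture is of the moment at which its call begins.
A pose or a line that the arm cannot do raises PlanningError and nothing moves.
- close_job(): hands the job in; it is judged then, once.
Trained networks look in the newest picture that a camera, given by its name, has taken for a name from the list of things; names that differ only in an ending like _2 or _b are one class to them, and where a whole thing is asked for, a point or a joint stands for the part that bears it (a point fixed in the world has none). Each returns a list of dicts, best first, with "conf" (0 to 1); they miss things now and then, are a little off and sometimes report something else, mostly with a low value. They report only what shows in the picture. A call takes as long as a camera call. They do not tell look-alikes from the thing itself.
- spot_in(camera, query): "xy" ([column, row] in pixels, amid what is visible of it).
- silhouettes(camera, query): "region" (400x640 bool, what is visible of it) and "xy" ([column, row] in pixels, amid what is visible of it).
Readings, each from a call of its own:
- current_clock(): time.
- current_joint_pos(): joint angles.
- current_qvel(): joint speeds.
- current_joint_torque(): joint torques, N m.
- current_position(): TCP position.
- current_orientation(): TCP orientation.
- current_force(): force on the tool from outside, world axes, zero at the start.
- current_torque(): the same for the moment, N m.
- current_finger_gap(): finger opening in m.
- current_grip_force(): force on a finger pad.
Only numpy, scipy, OpenCV 4.12 (cv2) and the standard library are available. Lean on these libraries where they do the work, as an engineer would, in place of code of your own. Each camera call takes 0.05 s, during which the arm holds its last target. There are 200 camera calls.

## Working session

There is one attempt and no reset: what is moved stays moved. The work goes in short steps, each a Python script; the robot and the scene stay as the last script left them, time stands still between calls to the robot, and variables do not carry over. Pictures are saved under pics/ and viewed, at most 10 in all, crops included, and the job is handed in when it is done.

```bash
mkdir -p pics; ls; python3 - <<'E'
from bench import *
import cv2,numpy as np
for n in("scene","top"):
    c=capture(n); cv2.imwrite(f"pics/{n}0.png",c["image"]); np.savez(f"/tmp/{n}.npz",**c)
    print(n,np.round(c["R"],3).tolist(),np.round(c["t"],3),c["intrinsics"][0,0])
    for q in("sleeve_1","pin","gauge","black_tray","yellow_tray","blue_bin","red_bin","jar","bottle","driver_block"):
        print(q,[(np.round(d["xy"]).tolist(),round(d["conf"],2)) for d in spot_in(n,q)])
print(current_clock())
E
```

```text
pics
scene [[-0.14, 0.99, 0.001], [0.697, 0.099, -0.71], [-0.703, -0.099, -0.704]] [ 0.056 -0.337  1.509] 445.02905646939104
sleeve_1 [([432.0, 156.0], 0.96), ([390.0, 232.0], 0.77), ([200.0, 216.0], 0.7), ([377.0, 263.0], 0.69), ([428.0, 207.0], 0.64), ([440.0, 177.0], 0.61)]
pin [([298.0, 208.0], 0.8), ([318.0, 271.0], 0.71)]
gauge [([294.0, 222.0], 0.87)]
black_tray [([414.0, 235.0], 0.97), ([299.0, 209.0], 0.38)]
yellow_tray [([419.0, 186.0], 0.8)]
blue_bin [([203.0, 215.0], 0.77)]
red_bin [([219.0, 164.0], 0.75), ([296.0, 207.0], 0.4)]
jar [([423.0, 228.0], 0.65)]
bottle [([318.0, 271.0], 0.82)]
driver_block [([287.0, 158.0], 0.86), ([200.0, 213.0], 0.16)]
top [[0.021, -1.0, -0.001], [-0.997, -0.02, -0.08], [0.08, 0.002, -0.997]] [0.034 0.57  1.001] 405.68928113514573
sleeve_1 [([268.0, 140.0], 0.84), ([260.0, 174.0], 0.8), ([209.0, 287.0], 0.64), ([216.0, 210.0], 0.63), ([207.0, 252.0], 0.58), ([342.0, 191.0], 0.23)]
pin [([344.0, 192.0], 0.9)]
gauge [([346.0, 192.0], 0.83)]
black_tray [([243.0, 195.0], 0.74)]
yellow_tray [([223.0, 265.0], 0.67), ([219.0, 210.0], 0.4)]
blue_bin [([440.0, 190.0], 0.64)]
red_bin [([441.0, 262.0], 0.62)]
jar [([224.0, 196.0], 0.76)]
bottle [([313.0, 125.0], 0.88)]
driver_block [([370.0, 276.0], 0.93)]
1.1
```

View pics/scene0.png

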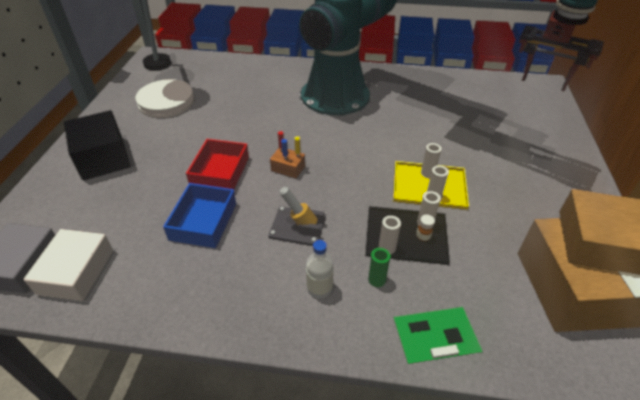

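View pics/top0.png

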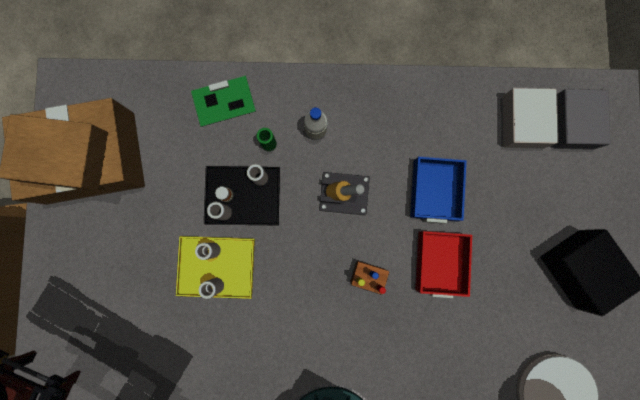

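```bash
cat > h.py <<'E'
from bench import *
import cv2,numpy as np
from scipy.spatial.transform import Rotation as Ro
def cloud(c):
    z=c["range_z"]; v,u=np.indices(z.shape); K=c["intrinsics"]
    p=np.stack([(u-K[0,2])/K[0,0]*z,(v-K[1,2])/K[1,1]*z,z],-1)
    w=(p-c["t"])@c["R"]; w[z==0]=np.nan; return w
def ray(c,px):
    K=c["intrinsics"]; d=c["R"].T@np.array([(px[0]-K[0,2])/K[0,0],(px[1]-K[1,2])/K[1,1],1]); return -c["R"].T@c["t"],d
def atz(c,px,z):
    o,d=ray(c,px); return o+d*(z-o[2])/d[2]
def tri(a,pa,b,pb):
    o1,d1=ray(a,pa);o2,d2=ray(b,pb); s=np.linalg.lstsq(np.stack([d1,-d2],1),o2-o1,rcond=None)[0]
    p,q=o1+s[0]*d1,o2+s[1]*d2; return (p+q)/2,np.linalg.norm(p-q)
E
python3 - <<'E'
from h import *
C={n:dict(np.load(f"/tmp/{n}.npz")) for n in("scene","top")}
W={n:cloud(C[n]) for n in C}
np.set_printoptions(precision=4,suppress=True)
for n in C:
    c=C[n];print(n)
    for q in("sleeve_1","jar","bottle","driver_block","pin"):
        for d in silhouettes(n,q):
            if d["conf"]<.3: continue
            p=W[n][d["region"]]; p=p[~np.isnan(p[:,0])]; zt=np.percentile(p[:,2],95)
            t=p[abs(p[:,2]-zt)<.008]; col=np.median(c["image"][d["region"]],0)
            print(q,np.round(d["xy"]),round(d["conf"],2),"ztop",zt,"top ctr",(t[:,:2].min(0)+t[:,:2].max(0))/2,np.ptp(t[:,:2],axis=0),len(t),col)
    for q,z in(("black_tray",.014),("yellow_tray",.014),("blue_bin",.05),("red_bin",.05),("gauge",.012)):
        d=silhouettes(n,q)[0]; p=W[n][d["region"]]; p=p[~np.isnan(p[:,0])]
        ys,xs=np.nonzero(d["region"]); g=np.array([atz(c,(x,y),z)[:2] for x,y in zip(xs,ys)])
        print(q,d["conf"],"z5,50,95",np.percentile(p[:,2],[5,50,95]),"rect",cv2.minAreaRect((g*1000).astype(np.float32)))
    # pin region
    w=W[n]; 
    m=(abs(w[...,0]-W["top"][192,344][0])<.1)&(abs(w[...,1]-W["top"][192,344][1])<.1)&(w[...,2]>.045)
    p=w[m]; k=cv2.fitLine(p[p[:,2]>.075].astype(np.float32),cv2.DIST_HUBER,0,.001,.001).ravel(); print("pin",len(p),k,p.min(0),p.max(0))
E
```

```text
scene
sleeve_1 [391. 233.] 0.91 ztop 0.095692813126173 top ctr [0.6394 0.1931] [0.0368 0.0354] 147 [ 88.  97. 103.]
sleeve_1 [428. 157.] 0.74 ztop 0.09569240790376649 top ctr [0.3918 0.2967] [0.1077 0.0365] 112 [ 90. 103. 110.]
sleeve_1 [428. 204.] 0.65 ztop 0.09587749550343919 top ctr [0.5458 0.2838] [0.0414 0.0377] 144 [ 92. 105. 111.]
sleeve_1 [436. 182.] 0.56 ztop 0.095593916832905 top ctr [0.4781 0.3079] [0.1012 0.0402] 136 [ 89. 106. 113.]
jar [426. 227.] 0.74 ztop 0.06657183251314927 top ctr [0.5904 0.2783] [0.0307 0.0295] 132 [ 84.  98. 104.]
bottle [320. 270.] 0.62 ztop 0.15102910612272183 top ctr [0.7676 0.0538] [0.0269 0.0244] 138 [104. 103. 105.]
bottle [428. 206.] 0.6 ztop 0.09565754985053995 top ctr [0.5458 0.2841] [0.0414 0.0383] 146 [ 92. 106. 112.]
driver_block [287. 159.] 0.94 ztop 0.10570361290477182 top ctr [ 0.3866 -0.0836] [0.0472 0.0631] 97 [ 53.  74. 101.]
driver_block [424. 226.] 0.54 ztop 0.06656228281794258 top ctr [0.5904 0.2783] [0.0307 0.0295] 131 [ 81.  96. 102.]
pin [299. 212.] 0.83 ztop 0.12311391917494395 top ctr [ 0.6005 -0.0468] [0.0209 0.0275] 86 
[... 2410 characters left out ...]
z5,50,95 [-0.0005  0.0029  0.0127] rect ((405.2452087402344, 298.95916748046875), (195.50613403320312, 152.16470336914062), 89.23811340332031)
blue_bin 0.77 z5,50,95 [0.0012 0.0053 0.0494] rect ((609.47412109375, -252.2705078125), (130.68638610839844, 157.51234436035156), 86.4805908203125)
red_bin 0.75 z5,50,95 [0.0011 0.0051 0.0493] rect ((426.44476318359375, -264.9626159667969), (132.36383056640625, 154.0680694580078), 87.81193542480469)
gauge 0.55 z5,50,95 [0.008  0.0127 0.1141] rect ((599.7485961914062, -23.45488739013672), (120.20062255859375, 100.6264877319336), 85.43838500976562)
pin 489 [-0.016  -0.6111  0.7914  0.5978 -0.0377  0.1069] [ 0.5776 -0.0607  0.0451] [0.624  0.0184 0.1277]
```

```bash
python3 - <<'E'
import cv2
a=cv2.imread("pics/scene0.png")[180:290,260:460]; b=cv2.imread("pics/top0.png")[120:240,190:400]
f=lambda i:cv2.resize(i,(780,290),interpolation=cv2.INTER_CUBIC)
a=cv2.resize(a,None,fx=2.7,fy=2.7,interpolation=cv2.INTER_CUBIC); b=cv2.resize(b,None,fx=2.5,fy=2.5,interpolation=cv2.INTER_CUBIC)
w=max(a.shape[1],b.shape[1]); p=lambda i:cv2.copyMakeBorder(i,0,0,0,w-i.shape[1],0)
cv2.imwrite("pics/crop1.png",cv2.vconcat([p(a),p(b)]))
E
```

```text
(no output)
```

View pics/crop1.png

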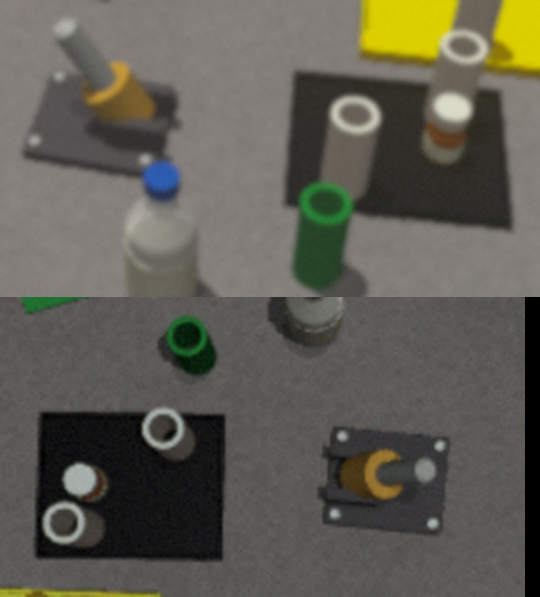

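Black-tray sleeves are at scene (390,232) and (430,207). The things they could be mistaken for are the yellow-tray sleeves (432,156) and (440,177), the green tube (379,265), and the jar (426,228). The crop confirms my choice: the white tubes standing on the black tray, with the jar beside B. Next I'll check reach for the pose options.

```bash
cat >> h.py <<'E'
def orient(zdir,yaw):
    """tool z along zdir; tool y as near as possible to horizontal direction yaw (world angle)"""
    z=np.array(zdir,float);z/=np.linalg.norm(z); y=np.array([np.cos(yaw),np.sin(yaw),0]); y-=y@z*z; y/=np.linalg.norm(y)
    return Ro.from_matrix(np.stack([np.cross(y,z),y,z],1)).as_quat()
DOWN=[0,0,-1]
A0=np.array([.637,.1934,.094]);B0=np.array([.5455,.2838,.094])
E
python3 - <<'E'
from h import *
np.set_printoptions(precision=2,suppress=True)
print(current_clock(),Ro.from_quat(current_orientation()).as_matrix())
a=np.array([-.04,-.4985,.866])
pin=np.array([.600,-.0185,.062])
for yd in range(-180,180,30):
    y=np.radians(yd); r=[]
    for nm,p,o in(("A",A0-[0,0,.034],orient(DOWN,y)),("B",B0-[0,0,.034],orient(DOWN,y)),("pinhome",pin+a*.057,orient(-a,y)),("pinpre",pin+a*.177,orient(-a,y)),("blue",[.609,-.252,.061],orient(DOWN,y)),("red",[.426,-.265,.061],orient(DOWN,y)),("redfar",[.39,-.265,.061],orient(DOWN,y))):
        try:j=inverse_kinematics(list(p),list(o))
        except Exception as e:j=repr(e)
        r.append((nm,None if j is None else np.array(j)))
    print(yd,*[f"{n}:{j}" for n,j in r])
E
```

```text
2.1 [[-0.93  0.37 -0.  ]
 [ 0.37  0.93 -0.  ]
 [ 0.   -0.   -1.  ]]
-180 A:[ 0.19  0.62  1.51 -0.    1.02 -2.95] B:[ 0.37  0.56  1.63 -0.    0.95 -2.77] pinhome:[-0.5   0.57  1.6   0.5   1.24  2.42] pinpre:[-0.58  0.48  1.46  0.46  1.48  2.46] blue:[-0.5   0.61  1.53 -0.    1.01  2.64] red:[-0.69  0.43  1.89 -0.    0.82  2.45] redfar:[-0.74  0.4   1.95 -0.    0.78  2.4 ]
-150 A:[ 0.19  0.62  1.51 -0.    1.02  2.81] B:None pinhome:[-0.5   0.57  1.6   0.5   1.24  1.95] pinpre:[-0.58  0.48  1.46  0.46  1.48  1.99] blue:[-0.5   0.61  1.53 -0.    1.01  2.12] red:[-0.69  0.43  1.89 -0.    0.82  1.92] redfar:[-0.74  0.4   1.95 -0.    0.78  1.87]
-120 A:[ 0.19  0.62  1.51 -0.    1.02  2.29] B:[ 0.37  0.56  1.63 -0.    0.95  2.46] pinhome:[-0.5   0.57  1.6   0.5   1.24  1.42] pinpre:[-0.58  0.48  1.46  0.46  1.48  1.46] blue:[-0.5   0.61  1.53 -0.    1.01  1.6 ] red:[-0.69  0.43  1.89 -0.    0.82  1.4 ] redfar:[-0.74  0.4   1.95 -0.    0.78  1.35]
-90 A:[ 0.19  0.62  1.51 -0.    1.02  1.76] B:[ 0.37  0.56  1.63 -0.    0.95  1.94] pinhome:[-0.5   0.57  1.6   0.5   1.24  0.83] pinpre:[-0.58  0.
[... 1859 characters left out ...]
-0.5   0.61  1.53 -0.    1.01 -2.07] red:[-0.69  0.43  1.89 -0.    0.82 -2.27] redfar:[-0.74  0.4   1.95 -0.    0.78 -2.31]
120 A:[ 0.19  0.62  1.51 -0.    1.02 -1.9 ] B:[ 0.37  0.56  1.63 -0.    0.95 -1.73] pinhome:[-0.5   0.57  1.6   0.5   1.24 -2.89] pinpre:[-0.58  0.48  1.46  0.46  1.48 -2.85] blue:[-0.5   0.61  1.53 -0.    1.01 -2.59] red:[-0.69  0.43  1.89 -0.    0.82 -2.79] redfar:[-0.74  0.4   1.95 -0.    0.78 -2.84]
150 A:[ 0.19  0.62  1.51 -0.    1.02 -2.43] B:[ 0.37  0.56  1.63 -0.    0.95 -2.25] pinhome:[-0.5   0.57  1.6   0.5   1.24  2.88] pinpre:[-0.58  0.48  1.46  0.46  1.48  2.92] blue:None red:[-0.69  0.43  1.89 -0.    0.82  2.97] redfar:[-0.74  0.4   1.95 -0.    0.78  2.92]
```

```bash
python3 - <<'E'
from h import *
np.set_printoptions(precision=4,suppress=True)
o=orient(DOWN,-np.pi/2)
ims=[]
for nm,p in(("t",[.56,.235,.30]),("p",[.57,-.03,.30])):
    move_ptp(p,list(o)); c=capture("wrist"); np.savez(f"/tmp/w{nm}.npz",**c); w=cloud(c); ims.append(c["image"])
    print(nm,current_clock(),"cam",-c["R"].T@c["t"],c["intrinsics"][0,0])
    for q in(["sleeve_1","jar"] if nm=="t" else ["pin","gauge"]):
        for d in silhouettes("wrist",q):
            p=w[d["region"]]; p=p[~np.isnan(p[:,0])]; zt=np.percentile(p[:,2],95); t=p[abs(p[:,2]-zt)<.006]
            print(q,np.round(d["xy"]),round(d["conf"],2),zt,(t.min(0)+t.max(0))/2,np.ptp(t,axis=0),len(t))
cv2.imwrite("pics/wr.png",cv2.resize(cv2.vconcat(ims),(480,600)))
E
```

```text
t 3.875 cam [0.6267 0.2362 0.462 ] 342.5134460253731
sleeve_1 [376.  19.] 0.83 0.09079216054498859 [0.7209 0.1765 0.0887] [0.0272 0.0388 0.0077] 527
sleeve_1 [363. 103.] 0.7 0.09502287968960668 [0.6371 0.1956 0.0927] [0.0379 0.0384 0.0071] 637
sleeve_1 [257. 258.] 0.65 0.09450167812891073 [0.4489 0.3096 0.0923] [0.0393 0.0388 0.0076] 505
sleeve_1 [280. 186.] 0.64 0.09472270949850256 [0.5458 0.2856 0.0926] [0.0385 0.0389 0.0077] 568
sleeve_1 [269. 338.] 0.63 0.09453263978806523 [0.3545 0.2979 0.0921] [0.0242 0.0372 0.007 ] 226
jar [282. 143.] 0.76 0.06525808043891931 [0.5897 0.2793 0.0629] [0.0309 0.0304 0.0067] 579
p 5.0583 cam [ 0.6372 -0.0285  0.4623] 342.5134460253731
pin [110. 239.] 0.43 0.014191291621677296 [0.4412 0.3    0.0124] [0.0838 0.1911 0.0084] 917
pin [ 60. 192.] 0.21 0.09433296627212845 [0.546  0.2846 0.0921] [0.0386 0.0398 0.0076] 704
gauge [316. 141.] 0.92 0.12035767837959382 [ 0.5987 -0.0483  0.1204] [0.023  0.0263 0.0117] 474
```

View pics/wr.png

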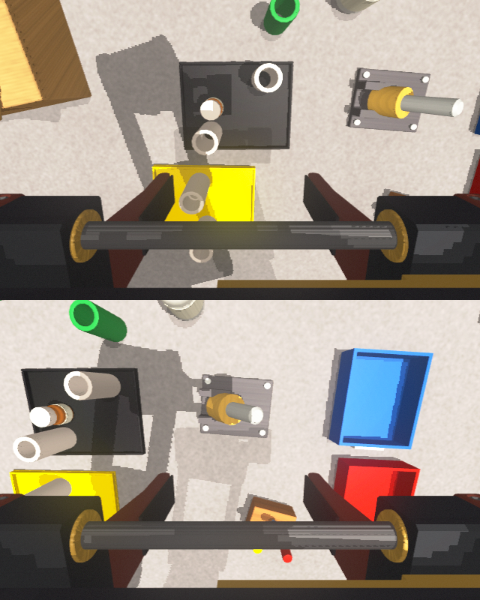

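```bash
python3 - <<'E'
from h import *
from scipy.optimize import least_squares
np.set_printoptions(precision=4,suppress=True)
def res(x,P):
    a=np.array([-np.cos(x[2])*.5,-np.sin(x[2])*.5,.866]); d=P-[x[0],x[1],.062+x[3]]; s=d@a; r=np.linalg.norm(d-s[:,None]*a,axis=1)
    rr=np.where(s>0,np.where(s>66.5e-3,.012-(s-.0665),.012),.024)   # pin / collar
    return np.r_[r-rr, x[3]]
for n in("scene","top","wp","wt"):
    c=dict(np.load(f"/tmp/{n}.npz")); w=cloud(c).reshape(-1,3)
    x=np.array([.6,-.0185,np.radians(86),0])
    for it in range(3):
        a=np.array([-np.cos(x[2])*.5,-np.sin(x[2])*.5,.866]); d=w-[x[0],x[1],.062+x[3]]; s=d@a; r=np.linalg.norm(d-s[:,None]*a,axis=1)
        P=w[(s>.006)&(s<.066)&(r>.006)&(r<.018)]
        f=least_squares(res,x,args=(P,),loss="soft_l1",f_scale=.0015); x=f.x
    print(n,"pin",x[:2],np.degrees(x[2]),x[3],len(P),np.std(f.fun))
    for q,g in(("A",A0),("B",B0)):
        P=w[(abs(w[:,2]-g[2])<.006)&(np.hypot(*(w[:,:2]-g[:2]).T)<.026)]
        if len(P)<40: continue
        k=np.median(P[:,2]);P=P[abs(P[:,2]-k)<.003]
        f=least_squares(lambda x:np.clip(abs(np.hypot(*(P[:,:2]-x).T)-.01675)-.00325,0,1),g[:2]+1e-4)
        print("  ",q,f.x,"bbox",(P.min(0)+P.max(0))[:2]/2,"z",k,len(P))
    for q,g in(("blue",[.609,-.252]),("red",[.426,-.265])):
        P=w[(abs(w[:,2]-.049)<.006)&(abs(w[:,0]-g[0])<.09)&(abs(w[:,1]-g[1])<.075)]
        if len(P)>50: print("  ",q,cv2.minAreaRect((P[:,:2]*1000).astype(np.float32)),len(P))
E
```

```text
scene pin [ 0.6001 -0.0181] 85.46369378245352 6.733031347141347e-09 232 0.0013189192637843223
   A [0.6371 0.1946] bbox [0.6378 0.194 ] z 0.09420049774037265 127
   B [0.5452 0.2844] bbox [0.5449 0.2849] z 0.09386061220875125 108
   blue ((613.3485107421875, -257.56591796875), (122.2881088256836, 154.6841278076172), 86.4480209350586) 692
   red ((428.5447692871094, -270.9360656738281), (123.26417541503906, 155.087158203125), 87.3796615600586) 519
top pin [ 0.6007 -0.0201] 85.82272394118873 3.3483091913741963e-09 151 0.0008792099746282415
   A [0.6363 0.1943] bbox [0.6358 0.1936] z 0.09245722092623057 112
   B [0.545  0.2845] bbox [0.5451 0.2844] z 0.09220800939287964 122
   blue ((613.5487670898438, -258.29888916015625), (122.10681915283203, 150.82025146484375), 86.74976348876953) 537
   red ((428.6085510253906, -271.48779296875), (121.76066589355469, 150.35328674316406), 87.10423278808594) 543
wp pin [ 0.601  -0.0185] 85.4188527530753 6.877661005399989e-09 633 0.0003373988875327131
   A [0.6368 0.1946] bbox [0.6365 0.1947] z 0.0936095592021173 687
   B [0.5456 0.285 ] bbox [0.5459 0.285 ] z 0.09332535986563813 639
   blue ((613.4593505859375, -257.37823486328125), (121.79676055908203, 150.38888549804688), 86.77140045166016) 2885
   red ((473.5340270996094, -272.4094543457031), (121.37208557128906, 62.68551254272461), 87.54008483886719) 1024
wt pin [ 0.6009 -0.0184] 85.59979475961468 2.711564724661605e-08 1484 0.000709423877205968
   A [0.6367 0.1954] bbox [0.6366 0.1956] z 0.09389918845452201 647
   B [0.5456 0.2856] bbox [0.5458 0.2856] z 0.09375254868745325 545
```

```bash
cat >> h.py <<'E'
yw=np.radians(85.5); AX=np.array([-np.cos(yw)*.5,-np.sin(yw)*.5,np.sqrt(.75)]); PIN=np.array([.6008,-.0187,.062])
OD=list(orient(DOWN,-np.pi/2)); OP=list(orient(-AX,-np.pi/2))
SL={"A":(.6367,.1946),"B":(.5455,.2849)}
BIN={"blue":(.6135,-.2575,-3.3),"red":(.4286,-.2713,-2.7)}
GR=.053  # TCP above sleeve underside
def st(m=""): print(m,"t",round(current_clock(),2),"p",np.round(current_position(),4),"F",np.round(current_force(),1),"gap",round(current_finger_gap(),4),"s",round(float((np.array(current_position())-PIN)@AX-GR),4))
def pick(k):
    x,y=SL[k]; move_gripper(.08)
    move_ptp([x,y,.14],OD); servo_line([x,y,.004+GR],rate=.12); move_gripper(.02); st("grip")
    servo_line([x,y,.20],rate=.25); move_ptp(list(PIN+AX*(GR+.09)),OP); st("pre")
E
python3 - <<'E'
from h import *
pick("A"); c=capture("wrist"); cv2.imwrite("pics/pre.png",c["image"])
hit=servo_line(list(PIN+AX*(GR+.045)),rate=.06,contact_N=8); st(f"enter {hit}")
E
```

```text
grip t 8.18 p [0.6367 0.1946 0.0571] F [-0.4 -0.2  1.7] gap 0.0402 s -0.165
pre t 10.04 p [ 0.5949 -0.089   0.1852] F [-0.1  0.7 -1.2] gap 0.0412 s 0.0889
enter True t 10.49 p [ 0.5965 -0.0814  0.1737] F [-0.8 -0.6  1.2] gap 0.0405 s 0.0751
```

View pics/pre.png

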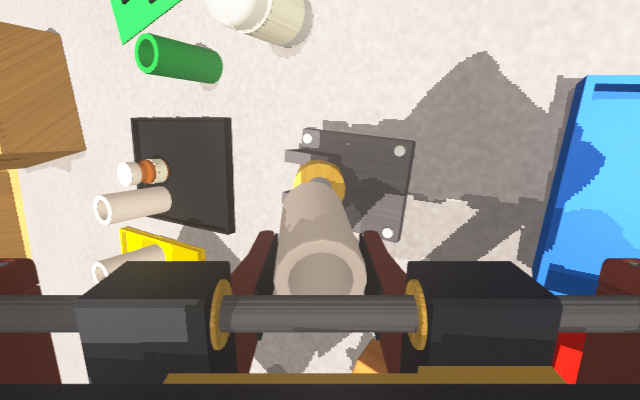

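The image shows the sleeve held square in the fingers and aligned with the collar at (320,185). It stopped before reaching the tip and the residual force is near zero, so that was a transient. I'll continue.

```bash
python3 - <<'E'
from h import *
sleep(.2); st()
for s in(.055,.035):
    hit=servo_line(list(PIN+AX*(GR+s)),rate=.05,contact_N=10); st(f"to {s} {hit}")
    if hit: sleep(.2); st("settled"); break
E
```

```text
t 10.69 p [ 0.5958 -0.0824  0.1732] F [ 0.4 -0.2 -0.8] gap 0.0404 s 0.0752
to 0.055 True t 10.95 p [ 0.5955 -0.0802  0.168 ] F [-0.6  0.6 -1.5] gap 0.0403 s 0.0697
settled t 11.15 p [ 0.5958 -0.0808  0.1687] F [-1.6  0.9 -1.2] gap 0.0404 s 0.0705
```

```bash
python3 - <<'E'
from h import *
for s in(.067,.064,.061,.058):
    hit=servo_line(list(PIN+AX*(GR+s)),rate=.04,contact_N=20); sleep(.1); st(f"to {s} {hit}")
    F=np.mean([current_force() for _ in range(3)],0); print(F@AX, np.linalg.norm(F))
    if np.linalg.norm(F)>8: break
E
```

```text
to 0.067 False t 11.5 p [ 0.5958 -0.0784  0.1657] F [-1.8 -0.2 -2.2] gap 0.0398 s 0.0668
-1.745493365301165 2.8251996096395717
to 0.064 False t 11.85 p [ 0.596  -0.077   0.1631] F [-2.1 -0.5 -2.7] gap 0.0398 s 0.0638
-2.005635463168659 3.442082651069395
to 0.061 False t 12.2 p [ 0.5962 -0.0755  0.1605] F [-2.3 -0.3 -3.1] gap 0.04 s 0.0608
-2.4521058334731634 3.858486027307207
to 0.058 False t 12.55 p [ 0.5963 -0.0739  0.158 ] F [-2.5  0.3 -3.8] gap 0.0402 s 0.0578
-3.31702217406354 4.5239763984794354
```

```bash
python3 - <<'E'
from h import *
off=np.array([-.0006,0,0])
for s in(.05,.042,.036,.031,.027,.02):
    hit=servo_line(list(PIN+off+AX*(GR+s)),rate=.04,contact_N=20); sleep(.1); st(f"to {s} {hit}")
    F=np.mean([current_force() for _ in range(3)],0); print(F@AX, np.linalg.norm(F))
    if np.linalg.norm(F)>10: break
c=capture("scene"); cv2.imwrite("pics/ins.png",cv2.resize(c["image"][120:290,220:400],None,fx=3,fy=3,interpolation=2))
E
```

```text
to 0.05 False t 13.0 p [ 0.5963 -0.0699  0.1511] F [-0.8  0.1 -1.7] gap 0.04 s 0.0499
-1.4543223681070487 1.8565610733843918
to 0.042 False t 13.45 p [ 0.5965 -0.0659  0.1442] F [-0.5 -1.  -1.1] gap 0.0402 s 0.0419
-0.392548328326216 1.573754727255549
to 0.036 False t 13.85 p [ 0.5967 -0.063   0.139 ] F [-1.2 -0.6 -1.5] gap 0.04 s 0.0359
-0.9350343185570997 1.9826567303023357
to 0.031 False t 14.22 p [ 0.5969 -0.0605  0.1347] F [-1.5  0.2 -1.8] gap 0.0401 s 0.0309
-1.5660281429451568 2.3402699494305046
to 0.027 False t 14.57 p [ 0.597  -0.0585  0.1312] F [-0.5 -0.2 -1.8] gap 0.0399 s 0.0269
-1.4374746781091023 1.8975996853987067
to 0.02 False t 15.0 p [ 0.5973 -0.055   0.1251] F [-0.2  0.7 -2.4] gap 0.0401 s 0.0199
-2.3777679388965596 2.4812362085878874
```

View pics/ins.png

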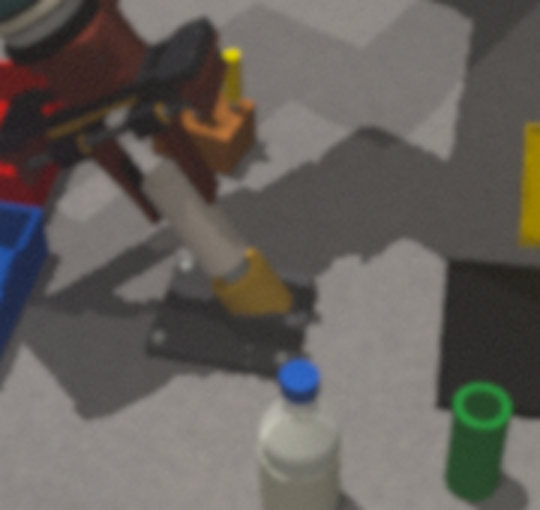

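Pin showing only a short way between sleeve and collar (crop (235,268)), with no resistance at 20 mm, so it has passed the step. I'll push it home.

```bash
cat >> h.py <<'E'
OFF=np.array([-.0006,0,0])
def place(b,side):
    x,y,yd=BIN[b]; r=np.radians(yd); x+=side*.034*np.cos(r); y+=side*.034*np.sin(r)
    servo_line(list(PIN+OFF+AX*(GR+.095)),rate=.15)
    move_ptp([x,y,.005+GR+.07],OD); hit=servo_line([x,y,.005+GR+.001],rate=.08,contact_N=12); sleep(.15); st(f"down {hit}")
    return x,y
def release(x,y):
    move_gripper(.06); servo_line([x,y,.20],rate=.25); st("released")
E
python3 - <<'E'
from h import *
hit=servo_line(list(PIN+OFF+AX*(GR-.003)),rate=.04,contact_N=8); sleep(.3); st(f"home {hit}")
if abs((np.array(current_position())-PIN)@AX-GR)<.004:
    print(place("blue",1))
E
```

```text
home True t 15.79 p [ 0.5979 -0.0474  0.1115] F [0.7 0.1 3.2] gap 0.0402 s 0.0043
```

```bash
python3 - <<'E'
from h import *
for s in(.002,0,-.002):
    hit=servo_line(list(PIN+OFF+AX*(GR+s)),rate=.03,contact_N=15); sleep(.2); st(f"{s} {hit}")
    F=np.mean([current_force() for _ in range(3)],0); print(F@AX)
    if F@AX>4: break
E
```

```text
0.002 False t 16.24 p [ 0.5994 -0.0471  0.1111] F [-0.3 -4.4 13.1] gap 0.04 s 0.0037
13.584563201217827
```

```bash
python3 - <<'E'
from h import *
for n in("scene","top","wrist"):
    c=capture(n); w=cloud(c).reshape(-1,3); d=w-PIN; s=d@AX; r=np.linalg.norm(d-s[:,None]*AX,axis=1)
    m=(r<.0235)&(s>-.01)&(s<.13); h=np.histogram(s[m&(r>.013)],np.arange(0,.131,.01))[0]; q=m&(s>.01)&(s<.05)
    print(n,h,"r mid",np.percentile(r[q],[5,50,95]) if q.sum() else 0,"s top98",np.percentile(s[m&(r>.013)&(s<.1)],98) if m.any() else 0)
E
```

```text
scene [71 67 62 62 69 52 60 74 92 63 25 22 21] r mid [0.01826238 0.02014996 0.02211889] s top98 0.09333363219075544
top [45 34 37 34  8  0  0  0  0  0  0  0  0] r mid [0.01727378 0.01904032 0.02061375] s top98 0.04108600457424691
wrist [ 314  211  239  283  326  417  753 1027 2330 1169  240  311  441] r mid [0.01989535 0.02078519 0.02136622] s top98 0.09495062756748648
```

Sleeve A is seated: full 40 mm diameter down to the collar. It goes in the blue bin.

```bash
python3 - <<'E'
from h import *
x,y=place("blue",1)
for i in range(4):
    if current_force()[2]>3 or current_position()[2]<.0585: break
    p=current_position(); h=servo_line([x,y,max(p[2]-.01,.056)],rate=.05,contact_N=12); sleep(.15); st(h)
E
```

```text
down True t 18.82 p [ 0.6468 -0.2588  0.0616] F [-0.1  0.5  4.9] gap 0.04 s 0.0645
```

```bash
python3 - <<'E'
from h import *
release(.6474,-.2595); c=capture("wrist"); w=cloud(c).reshape(-1,3)
P=w[(w[:,2]>.085)&(w[:,2]<.11)&(abs(w[:,0]-.6474)<.04)&(abs(w[:,1]+.2595)<.04)]; print(len(P),(P.min(0)+P.max(0))/2,np.ptp(P,axis=0))
c=capture("top"); w=cloud(c); 
P=w[(w[...,2]>.085)&(w[...,2]<.11)&(abs(w[...,0]-.6474)<.05)&(abs(w[...,1]+.2595)<.05)]; print(len(P),(P.min(0)+P.max(0))/2,np.ptp(P,axis=0))
E
```

```text
released t 20.07 p [ 0.6466 -0.2591  0.1988] F [ 1.   0.3 -0.4] gap 0.0601 s 0.1835
1170 [ 0.6478885  -0.25804068  0.09111198] [0.0399433 0.038748  0.012216 ]
64 [ 0.63560509 -0.25760566  0.09145919] [0.01667903 0.03574763 0.01251326]
```

```bash
python3 - <<'E'
from h import *
move_ptp([*SL["B"],.20],OD); pick("B"); sleep(.2)
for s in(.075,.067,.06,.052,.044,.038,.034,.031,.028,.024,.018):
    hit=servo_line(list(PIN+OFF+AX*(GR+.0035+s)),rate=.05,contact_N=20); sleep(.1); st(f"to {s} {hit}")
    F=np.mean([current_force() for _ in range(3)],0); print(F@AX, np.linalg.norm(F))
    if np.linalg.norm(F)>7: break
E
```

```text
grip t 24.6 p [0.5455 0.2849 0.0571] F [0.1 0.2 1.2] gap 0.04 s -0.2064
pre t 26.77 p [ 0.5949 -0.0888  0.1854] F [-0.7  0.8 -1.3] gap 0.0407 s 0.0891
to 0.075 False t 27.45 p [ 0.5951 -0.0842  0.1758] F [ 0.1  0.3 -0.8] gap 0.0405 s 0.0785
-0.8683293620132084 0.8823484590286039
to 0.067 False t 27.86 p [ 0.5953 -0.0802  0.1689] F [ 0.2  0.9 -1. ] gap 0.0404 s 0.0705
-1.2943245714076665 1.3420527040429557
to 0.06 False t 28.25 p [ 0.5957 -0.077   0.1626] F [ 1.  -1.6 -2.6] gap 0.0401 s 0.0634
-1.5159499475850737 3.219494603016743
to 0.052 False t 28.66 p [ 0.596  -0.0729  0.1557] F [ 1.8 -1.4 -3.5] gap 0.0401 s 0.0553
-2.3695755372889598 4.182110072498444
to 0.044 False t 29.07 p [ 0.5962 -0.0687  0.1488] F [ 1.2 -1.3 -4.6] gap 0.0402 s 0.0473
-3.385458743207925 4.944979493230928
to 0.038 False t 29.43 p [ 0.5964 -0.0657  0.1436] F [ 3.4 -1.7 -3.6] gap 0.0401 s 0.0413
-2.357763039355724 5.219494732899919
to 0.034 False t 29.78 p [ 0.5966 -0.0637  0.1402] F [ 2.4 -0.7 -2.7] gap 0.0405 s 0.0373
-2.1392779036426486 3.7191837985304566
to 0.031 False t 30.13 p [ 0.5967 -0.0623  0.1376] F [ 2.  -1.7 -4.3] gap 0.0403 s 0.0344
-3.0004633689566367 5.066379834716055
to 0.028 False t 30.48 p [ 0.5969 -0.0607  0.1351] F [ 3.  -1.1 -3.8] gap 0.0404 s 0.0314
-2.921616909532202 4.9638403698225595
to 0.024 False t 30.83 p [ 0.5969 -0.0587  0.1315] F [ 1.7 -1.1 -3.9] gap 0.04 s 0.0272
-2.9073714419445356 4.411089656445739
to 0.018 False t 31.2 p [ 0.5971 -0.0557  0.1262] F [ 2.3 -1.4 -4. ] gap 0.0399 s 0.0212
-2.8995123799083804 4.850491082313924
```

```bash
python3 - <<'E'
from h import *
off=OFF+[.0005,-.0003,0]
for s in(.01,.005,.003,.001,-.001,-.003,-.005):
    hit=servo_line(list(PIN+off+AX*(GR+.0035+s)),rate=.04,contact_N=15); sleep(.15); st(f"to {s} {hit}")
    F=np.mean([current_force() for _ in range(3)],0); print(F@AX, np.linalg.norm(F))
    if F@AX>4: break
sleep(.2)
for n in("scene","wrist"):
    c=capture(n); w=cloud(c).reshape(-1,3); d=w-PIN; s=d@AX; r=np.linalg.norm(d-s[:,None]*AX,axis=1)
    m=(r<.0235)&(s>0)&(s<.1); print(n,np.histogram(s[m&(r>.015)],np.arange(0,.031,.003))[0], [round(float(np.median(r[m&(s>k)&(s<k+.005)])),4) for k in(0,.005,.01,.02)],"top",np.percentile(s[m&(r>.013)],98))
    if n=="scene": cv2.imwrite("pics/insB.png",cv2.resize(c["image"][120:290,220:400],None,fx=3,fy=3,interpolation=2))
E
```

```text
to 0.01 False t 31.7 p [ 0.5978 -0.0519  0.1194] F [ 1.6 -0.3 -3.2] gap 0.0403 s 0.0134
-2.6458351650096534 3.584686994267107
to 0.005 False t 32.12 p [ 0.5981 -0.0495  0.1152] F [ 0.6 -1.  -2.6] gap 0.0405 s 0.0085
-1.751102726356274 2.8522964996883813
to 0.003 False t 32.52 p [ 0.5983 -0.0485  0.1135] F [ 1.8  0.  -2. ] gap 0.0402 s 0.0066
-1.7730715792267473 2.659956539331225
to 0.001 False t 32.92 p [ 0.5984 -0.0476  0.1118] F [ 1.1 -0.1 -1.5] gap 0.0404 s 0.0046
-1.3122886401897418 1.8959307311804254
to -0.001 False t 33.33 p [ 0.5985 -0.0466  0.11  ] F [ 0.9 -0.8 -0.7] gap 0.0399 s 0.0026
-0.28224573661008173 1.3613127591006486
to -0.003 False t 33.73 p [ 0.5989 -0.0456  0.109 ] F [-1.7 -2.8  5.4] gap 0.0402 s 0.0012
6.14324399782609 6.319732500371094
scene [35 24 17 17 20 19 19 14 21 19] [0.0206, 0.0194, 0.0202, 0.0199] top 0.09419234942798771
wrist [245  57  54  55  62  65  62  65  76  68] [0.0212, 0.0196, 0.0197, 0.0196] top 0.09470857426841578
```

View pics/insB.png

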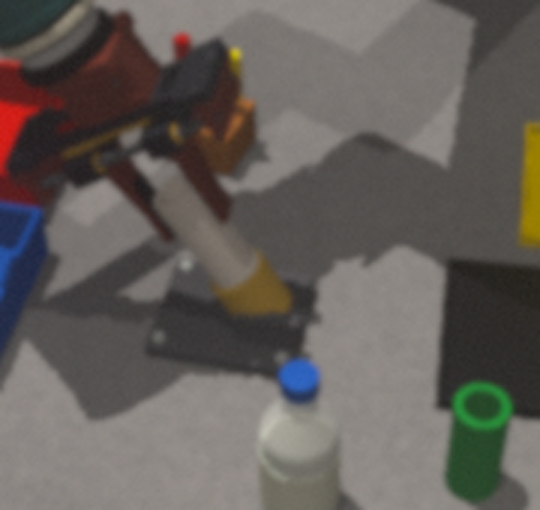

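The sleeve meets the brass collar at crop (245,275) with no pin showing, so B is good too. It goes in the other half of the blue bin.

```bash
python3 - <<'E'
from h import *
x,y=place("blue",-1)
for i in range(5):
    p=current_position()
    if (current_force()[2]>3 and p[2]<.064) or p[2]<.0565: break
    h=servo_line([x,y,max(p[2]-.01,.0555)],rate=.05,contact_N=12); sleep(.15); st(h)
print(x,y)
E
```

```text
down True t 36.48 p [ 0.5783 -0.2544  0.059 ] F [0.6 1.8 5.5] gap 0.0399 s 0.0628
0.5795563782351231 -0.2555428230833747
```

```bash
python3 - <<'E'
from h import *
release(.5783,-.2544); move_ptp([.57,-.10,.30],OD); sleep(.3)
c=capture("wrist"); w=cloud(c).reshape(-1,3)
for g in((.6474,-.2585),(.579,-.2550)):
    P=w[(abs(w[:,2]-.094)<.006)&(np.hypot(w[:,0]-g[0],w[:,1]-g[1])<.032)]; print(len(P),(P.min(0)+P.max(0))/2,np.ptp(P,axis=0),np.median(P[:,2]))
s=capture("top")["image"]; cv2.imwrite("pics/end.png",cv2.hconcat([cv2.resize(c["image"],(400,250)),cv2.resize(s,(400,250))])); st()
E
```

```text
released t 37.72 p [ 0.5776 -0.254   0.199 ] F [-0.4  0.5 -0.8] gap 0.06 s 0.1839
786 [ 0.64810871 -0.25786169  0.09309772] [0.03875215 0.03943999 0.01013002] 0.09464409125240764
676 [ 0.57795245 -0.25241132  0.09275926] [0.03930291 0.03901035 0.00936865] 0.09460651571201711
 t 38.88 p [ 0.5699 -0.1006  0.2994] F [0.6 0.2 1. ] gap 0.06 s 0.1947
```

View pics/end.png

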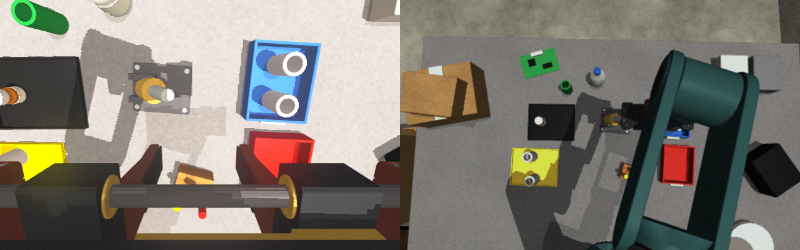

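Both sleeves stand upright in the blue bin (left view (293,64) and (286,104)). The jar, the yellow-tray sleeves, the bottle and the block are undisturbed.

```bash
python3 -c "
from bench import *
print(close_job())"
```

```text
the job is handed in; nothing more can be done
None
```

Both black-tray sleeves went fully home against the brass collar and now stand upright in the blue bin; the job is handed in at about 39 s on the robot's clock, with no verdict returned.

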